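# Load a drive cartridge into the bench cradle

### The arm

A 6-joint arm with a two-finger parallel gripper is mounted at the origin on the work surface. World frame = base frame: x ahead of the robot, y to its left, z up, the work surface at z = 0. Lengths are in m, angles in rad, forces in N, time in s.
With the tool pointing down it reaches from about 0.25 to 0.775 m from the base axis. Payload 4 kg.
Tool frame: the origin (TCP) lies at the very end of the fingers, on their centre line; the grasp point (between the pads) lies manip.hold_point_z behind it (manip.hold_point_z is the distance from the TCP to the grasp point, in m); x points along the fingers, z is the direction in which the jaws open and shut, and the axes are right-handed (so a half turn about x gives the same grasp; the last joint's range is limited). The gripper opens to 85 mm and grips with 20 to 120 N. Pads are 22 mm wide; open, the fingers measure 114 mm over their backs; the gripper's body (76 mm by 85 mm) begins 54 mm behind the grasp point. The pads swing forward as they close: fully open they stand 13 mm farther back than shut.
Start: joints at [-1.205, 0.087, 1.371, -0, 1.684, -0.103], TCP at [0.248, -0.491, 0.231] pointing down, gripper open.
Joint ranges: [-3.1, 3.1], [-0.76, 2.03], [0.27, 2.55], [-1.08, 4.22], [0.17, 2.65], [-2.57, 2.57]. Speed limits (rad/s): [2.79, 2.79, 3.14, 3.14, 3.14, 3.14].

### API

Orientations are given as a unit quaternion [w, x, y, z].
In Python, from rig import manip, optics gives the robot as it stands. Calls block until the motion is done:
- manip.reach(position, orientation): joint-space move of the TCP to a pose.
- manip.move_l(position, rotation=None, speed=0.15): straight line of the TCP; rotation=None keeps the orientation; speed is the mean speed in m/s.
- manip.move_joints(angles): joint-space move.
- manip.open_jaws() and manip.close_gripper(force=None): open the fingers fully, or close them until they stop; force is the grip in N (None keeps the last).
- manip.sleep(seconds).
- manip.solve_ik(position, orientation): joint angles nearest the present ones, or None.
- optics.camera(name): name is "scene" or "side" or "wrist"; returns the picture (420x560x3 uint8, red, green, blue); there is no depth.
- optics.calibration(name): a dict with "K" (3x3 intrinsics, pixels), "distortion" ([k1, k2, p1, p2, k3] as OpenCV has them; the pictures are not rectified), "extrinsics" (4x4, takes a point from camera to world coordinates). Camera axes: x right, y down, z forward; pixel columns grow to the right and rows downward; lengths in m; the calibration is good to about 2 mm. A picture is of the moment at which its call begins: read the wrist's pose just before it. calibration takes no time and is no camera call; for the wrist camera it gives the pose at the moment of the call.
A pose or a line that the arm cannot do raises manip.MotionError and nothing moves.
- manip.hand_in(): hands the job in, once; it reports no verdict.
Trained networks look in the newest picture that a camera, given by its name, has taken for a name from the list of things; names that differ only in an ending like _2 or _b are one class to them, and where a whole thing is asked for, a point or a joint stands for the part that bears it (a point fixed in the world has none). Each returns a list of dicts, best first, with "p" (0 to 1); they miss things now and then, are a little off and sometimes report something else, mostly with a low value. They report only what shows in the picture. A call takes as long as a camera call. They do not tell look-alikes from the thing itself.
- optics.look_for(camera, target): "at" ([x, y, z] in m, in world coordinates, good to about 4 mm: the middle of the surface that is visible of it).
- optics.masks_of(camera, target): "mask" (420x560 bool, what is visible of it).
- optics.pinpoint(camera, target): "at" ([x, y, z] in m, in world coordinates, good to about 4 mm: a listed point, or the origin of a listed thing).
Readings, each from a call of its own:
- manip.read_clock(): time.
- manip.read_joint_positions(): joint angles.
- manip.read_joint_velocities(): joint speeds.
- manip.read_joint_torque(): joint torques, N m.
- manip.read_tool_pos(): TCP position.
- manip.read_tcp_rot(): TCP orientation.
- manip.read_force(): force on the tool from outside, world axes, zero at the start.
- manip.read_torque(): the same for the moment, N m.
- manip.read_opening(): opening from 0.0 (shut) to 1.0 (fully open).
Only numpy, scipy, OpenCV 4.12 (cv2) and the standard library are available. Lean on these libraries where they do the work, as an engineer would, in place of code of your own. Each camera call takes 0.05 s, during which the arm holds its last target.

### The job

Lift the length stop out of its notch and drop it fully home in the middle pair of notches of the grey cradle, and seat the cartridge that has a nose flat and square in the cradle's pocket, its nose in the recess. Lower the cartridge in rather than letting it fall, leave both standing free, and do not disturb the other things on the desk.

Things in the scene. Friction and masses are not known exactly. Their poses are not given: they have to be found in the camera images.
- cradle: grey cradle fixed to the desk, x -105 to +95 mm, y -40 to +40 mm; origin on the desk, z up. 6 mm base; walls 18 mm above the desk, so pocket and notches are 12 mm deep. Near x = -100 mm the stop end, at +x the nose end. Both walls are cut away from x = -20 to +30 mm down to the base: gaps for the fingers beside the cartridge
- pocket (a point): fixed in the cradle (x = y = 0, 26 mm above the desk, cradle's axes): where cartridge_center lies once seated (1.5 mm end play to +x, about 3.5 mm to -x). Pocket 56.5 mm wide in y; at x = 56.5 mm shoulders close it but for the nose recess, y -4.5 to +26.5 mm, reaching to x = 78 mm
- stop_seat (a point): fixed in the cradle (x = -61.5 mm, y = 0, 48 mm above the desk, cradle's axes): where stop_grip lies when the stop is home in the middle notches. Three facing pairs of notches in the walls at cradle x = -34.5, -61.5 (middle) and -88.5 mm, each 10.5 mm wide in x, 12 mm deep, reaching out to y = +-36 mm, blind outside
- stop_grip (a point): aluminium length stop, loose, 0.1 kg: cross plate 8 mm thick (x), 69 mm wide (y), 24 mm high; on it an upright grip 22 mm wide (y), x -8 to +4 mm, 36 mm high. This point: mid-height of the grip, 42 mm above the underside, axes as the cradle's. Starts home in the notches at cradle x = -34.5 mm, where it blocks the cartridge; lift over 12 mm to clear. Once moved it stands just behind the cartridge
- cartridge_center (a point): aluminium cartridge with a nose, about 0.3 kg, body 110 (x) x 54 (y) x 40 mm; this point is the body's centre, 20 mm above its underside, z up. At its +x end the nose sticks out 20 mm, y -3 to +25 mm, 18 mm high from the underside. Lies flat on the desk left or right of the cradle, any yaw. Seated with its x, y along the cradle's x, y
- spare_center (a point): centre of the other aluminium cartridge, without a nose, 135 x 54 x 40 mm: does not fit, leave it alone; on the other side of the cradle at any yaw
- tin: bystander: steel tin with paper label, 90 mm diameter, 140 mm high; origin at its underside's centre; stands between the robot and the cradle, left or right
- mug: bystander: white mug, 80 mm diameter, 95 mm high, with a handle; origin at its underside's centre; stands between the robot and the cradle, left or right
- mouse: bystander: black computer mouse, 105 x 60 x 32 mm, beyond the cradle to the left; origin at its underside's centre
Not all that is in view belongs to the job. What is shaped like the part that bears cartridge_center but green or orange is not meant.

How it is judged:
By the outcome, as a careful person would: the job done as asked, in the order asked, and still so for the second after the job is handed in, with the robot touching nothing.
It also fails if it takes over 67 s, if anything falls off the work surface, if the arm or the gripper's body presses on something with over 40 N, if the wrist force passes 120 N, or if a joint passes its speed limit or range.

## Working session

There is one attempt and no reset: what is moved stays moved. The work goes in short steps, each a Python script; the robot and the scene stay as the last script left them, time stands still between calls to the robot, and variables do not carry over. Pictures are saved under pics/ and viewed, and the job is handed in when it is done.

```bash
ls; mkdir -p pics; python3 - <<'E'
from rig import manip, optics
import cv2, numpy as np
print(manip.read_clock(), manip.hold_point_z, manip.read_tcp_rot())
for c in ["scene","side","wrist"]:
    im=optics.camera(c); cv2.imwrite(f"pics/a_{c}.png",im[:,:,::-1])
    cal=optics.calibration(c); print(c,np.round(cal["extrinsics"],3).tolist(), np.round(cal["K"],1).tolist(), np.round(cal["distortion"],4))
    if c!="wrist":
        for t in ["pocket","stop_seat","stop_grip","cartridge_center","spare_center","tin","mug","mouse","cradle"]:
            print(c,t,[(np.round(d["at"],3).tolist(),round(d["p"],2)) for d in optics.pinpoint(c,t)][:4])
print(manip.read_clock())
E
```

```text
pics
0.0 0.0187 [ 0.60180962  0.37068185  0.60310862 -0.36970277]
scene [[-0.47, 0.627, -0.622, 1.194], [0.883, 0.337, -0.327, 0.528], [0.005, -0.702, -0.712, 0.846], [0.0, 0.0, 0.0, 1.0]] [[382.0, 0.0, 276.7], [0.0, 382.0, 206.6], [0.0, 0.0, 1.0]] [-0.0135  0.      0.      0.      0.    ]
scene pocket [([0.547, 0.042, 0.025], 0.61)]
scene stop_seat [([0.483, 0.04, 0.05], 0.59)]
scene stop_grip []
scene cartridge_center [([0.28, 0.311, 0.017], 0.93), ([0.442, 0.66, 0.018], 0.9), ([0.462, 0.337, 0.019], 0.77), ([0.633, 0.406, 0.02], 0.67)]
scene spare_center [([0.475, -0.328, 0.02], 0.91)]
scene tin [([0.369, -0.139, 0.001], 0.82)]
scene mug [([0.376, 0.155, -0.002], 0.84)]
scene mouse [([0.724, 0.216, 0.003], 0.83)]
scene cradle [([0.54, 0.046, -0.003], 0.72)]
side [[-0.861, -0.355, 0.364, -0.06], [-0.508, 0.618, -0.599, 1.105], [-0.012, -0.701, -0.713, 1.194], [0.0, 0.0, 0.0, 1.0]] [[514.0, 0.0, 282.0], [0.0, 514.0, 216.0], [0.0, 0.0, 1.0]] [-0.183  0.     0.     0.     0.   ]
side pocket [([0.542, 0.043, 0.024], 0.97)]
side stop_seat [([0.482, 0.037, 0.049], 0.69)]
side stop_grip [([0.509, 0.043, 0.049], 0.67)]
side cartridge_center [([0.632, 0.406, 0.023], 0.9), ([0.44, 0.654, 0.021], 0.84), ([0.466, 0.335, 0.019], 0.75), ([0.282, 0.314, 0.018], 0.6)]
side spare_center [([0.482, -0.326, 0.022], 0.95)]
side tin [([0.374, -0.137, -0.0], 0.75)]
side mug [([0.38, 0.156, 0.003], 0.87)]
side mouse [([0.722, 0.213, 0.003], 0.68)]
side cradle [([0.543, 0.046, 0.001], 0.8)]
wrist [[0.452, -0.855, -0.255, 0.314], [-0.892, -0.433, -0.13, -0.458], [0.001, 0.286, -0.958, 0.374], [0.0, 0.0, 0.0, 1.0]] [[349.6, 0.0, 281.0], [0.0, 349.6, 208.5], [0.0, 0.0, 1.0]] [-0.0722  0.      0.      0.      0.    ]
1.05
```

View pics/a_scene.png

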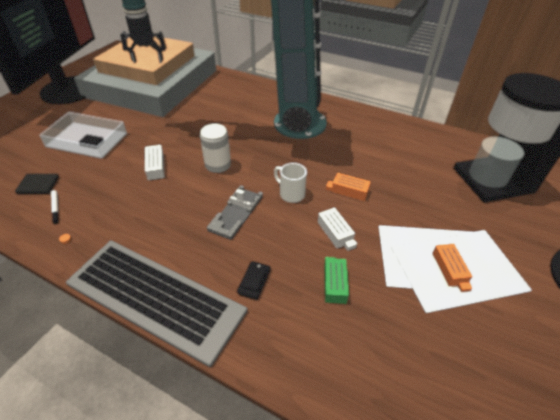

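View pics/a_side.png

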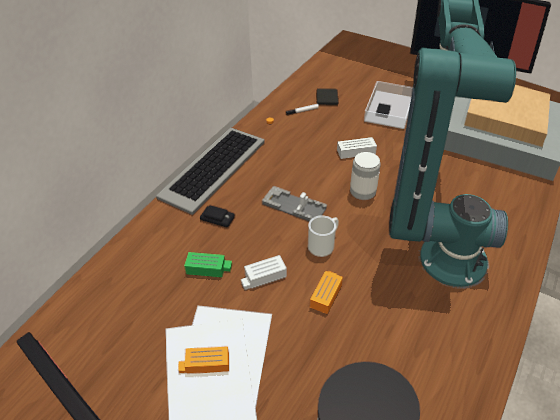

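```bash
cat > h.py <<'E'
from rig import manip, optics
import cv2, numpy as np
from scipy.spatial.transform import Rotation as R
def down(a):
    z=np.array([np.cos(a),np.sin(a),0]); x=np.array([0,0,-1.]); y=np.cross(z,x)
    q=R.from_matrix(np.c_[x,y,z]).as_quat(); return np.array([q[3],q[0],q[1],q[2]])
def snap(c,name):
    cal=optics.calibration(c); im=optics.camera(c); cv2.imwrite(f"pics/{name}.png",im[:,:,::-1])
    np.savez(f"pics/{name}.npz",K=cal["K"],D=cal["distortion"],E=cal["extrinsics"],tcp=manip.read_tool_pos()); return im,cal
def load(name):
    d=np.load(f"pics/{name}.npz"); return cv2.imread(f"pics/{name}.png"),dict(K=d["K"],distortion=d["D"],extrinsics=d["E"])
def proj(P,cal):
    E=np.linalg.inv(np.array(cal["extrinsics"])); P=np.atleast_2d(np.array(P,float))
    rv=cv2.Rodrigues(E[:3,:3])[0]
    return cv2.projectPoints(P,rv,E[:3,3],np.array(cal["K"],float),np.array(cal["distortion"],float))[0][:,0]
def pix2w(uv,z,cal):
    u=cv2.undistortPoints(np.array(uv,float).reshape(-1,1,2),np.array(cal["K"],float),np.array(cal["distortion"],float))[:,0]
    E=np.array(cal["extrinsics"]); d=np.c_[u,np.ones(len(u))]@E[:3,:3].T
    o=E[:3,3]; return o+d*((z-o[2])/d[:,2])[:,None]
E
python3 - <<'E'
from h import *
for a in [-1.5,0.05,1.57,3.14+.05]:
    for p in [(0.54,.045,.2),(0.46,.335,.2)]:
        q=manip.solve_ik(p,down(a)); print(a,p,None if q is None else np.round(q,2))
print(manip.read_joint_positions())
E
```

```text
-1.5 (0.54, 0.045, 0.2) [-0.02  0.08  1.44 -0.    1.62  1.48]
-1.5 (0.46, 0.335, 0.2) [ 0.53  0.14  1.38 -0.    1.63  2.03]
0.05 (0.54, 0.045, 0.2) [-0.02  0.08  1.44 -0.    1.62 -0.07]
0.05 (0.46, 0.335, 0.2) [ 0.53  0.14  1.38 -0.    1.63  0.48]
1.57 (0.54, 0.045, 0.2) [-0.02  0.08  1.44 -0.    1.62 -1.59]
1.57 (0.46, 0.335, 0.2) [ 0.53  0.14  1.38 -0.    1.63 -1.04]
3.19 (0.54, 0.045, 0.2) None
3.19 (0.46, 0.335, 0.2) None
[-1.20512380e+00  8.72057957e-02  1.37068704e+00  3.17863407e-05
  1.68358195e+00 -1.03099474e-01]
```

```bash
python3 - <<'E'
from h import *
print(manip.read_clock())
manip.reach([0.46,.325,.2],down(1.57)); snap("wrist","cart1"); print(manip.read_clock())
manip.reach([0.545,.043,.17],down(1.57)); snap("wrist","cr1"); print(manip.read_clock())
for t in ["pocket","stop_seat","stop_grip"]: print(t,[(np.round(d["at"],4).tolist(),round(d["p"],2)) for d in optics.pinpoint("wrist",t)][:4])
manip.reach([0.535,.043,.17],down(-1.57)); snap("wrist","cr2"); print(manip.read_clock())
for t in ["pocket","stop_seat","stop_grip"]: print(t,[(np.round(d["at"],4).tolist(),round(d["p"],2)) for d in optics.pinpoint("wrist",t)][:4])
E
```

```text
1.05
4.0583
5.2417
pocket [([0.5424, 0.0444, 0.0293], 0.74)]
stop_seat [([0.4832, 0.0381, 0.0492], 0.92)]
stop_grip [([0.509, 0.0374, 0.0462], 0.63)]
8.0917
pocket [([0.54, 0.0417, 0.0265], 0.66)]
stop_seat [([0.4838, 0.0372, 0.0475], 0.71)]
stop_grip [([0.5087, 0.0369, 0.0486], 0.89)]
```

View pics/cart1.png

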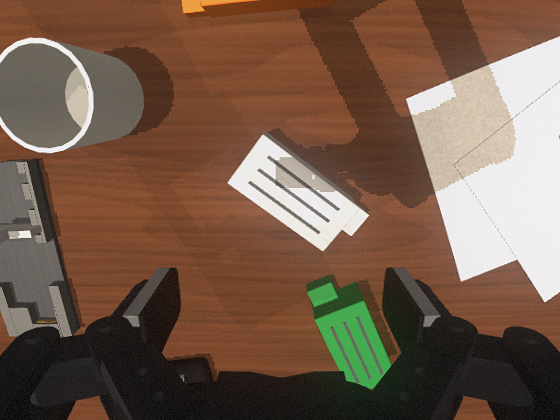

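View pics/cr1.png

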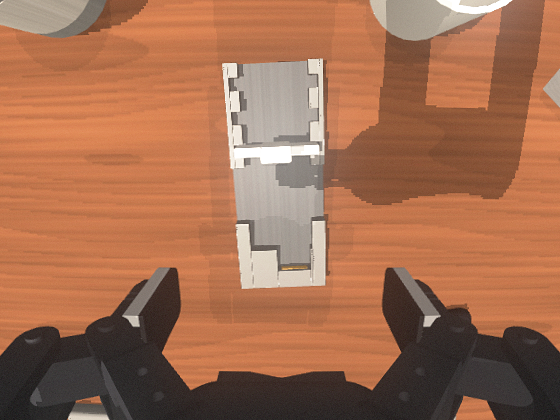

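View pics/cr2.png

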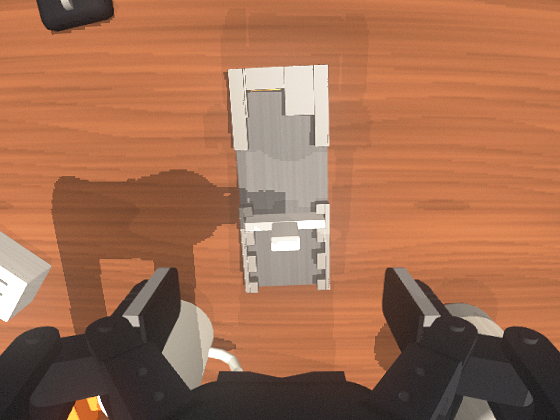

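```bash
python3 - <<'E'
from h import *
from scipy.optimize import least_squares
init={"cr1":[(222,64),(323,59),(242,288),(326,285)],"cr2":[(330,289),(248,291),(328,65),(229,69)]}
M=np.array([(-.105,-.04,.018),(-.105,.04,.018),(.095,-.04,.018),(.095,.04,.018)])
def T(p,M): c,s=np.cos(p[2]),np.sin(p[2]); return np.c_[p[0]+c*M[:,0]-s*M[:,1],p[1]+s*M[:,0]+c*M[:,1],M[:,2]]
sol={}
for n,c in init.items():
    im,cal=load(n)
    f=lambda p:(proj(T(p,M),cal)-np.array(c)).ravel()
    r=least_squares(f,[.54,.045,.06]); sol[n]=r.x; print(n,np.round(r.x,4),np.round(r.fun,1))
    # overlay
    big=cv2.resize(im[40:310,190:360],None,fx=3.2,fy=3.2,interpolation=cv2.INTER_CUBIC); big=cv2.resize(im[40:310,190:360],(510,810),interpolation=cv2.INTER_CUBIC)
    cv2.imwrite(f"pics/z_{n}.png",cv2.resize(big,(510,600)) if 0 else big[:, :])
a,b=[cv2.imread(f"pics/z_{n}.png") for n in init]
cv2.imwrite("pics/zt.png",np.hstack([a[:420],b[:420]])[:600,:800+220][:, :]); 
cv2.imwrite("pics/z1.png",a[40:640]);cv2.imwrite("pics/z2.png",b[40:640])
E
ls pics
```

```text
cr1 [0.5443 0.0422 0.0479] [ 0.1 -0.3 -0.1 -0.5 -0.2  0.9  0.   0.3]
cr2 [0.5437 0.0404 0.0478] [ 0.8  0.2 -1.2  1.7  1.  -1.1 -0.6 -0.2]
a_scene.png
a_side.png
a_wrist.png
cart1.npz
cart1.png
cr1.npz
cr1.png
cr2.npz
cr2.png
z1.png
z2.png
z_cr1.png
z_cr2.png
zt.png
```

```bash
cat > fit.py <<'E'
from h import *
from scipy.optimize import least_squares
from scipy.ndimage import map_coordinates
def T(p,M):
    M=np.atleast_2d(M); c,s=np.cos(p[2]),np.sin(p[2]); return np.c_[p[0]+c*M[:,0]-s*M[:,1],p[1]+s*M[:,0]+c*M[:,1],M[:,2]]
def meas(img,cal,p,pts,outs,w=5,thr=15):
    # pts model points, outs outward model direction; returns uv, normal, residual offsets
    a=proj(T(p,pts),cal); b=proj(T(p,pts+outs*0.002),cal); n=b-a; n/=np.linalg.norm(n,axis=1)[:,None]
    s=np.arange(-w,w+.01,.25)
    X=a[:,None]+s[None,:,None]*n[:,None]
    v=map_coordinates(img,[X[...,1],X[...,0]],order=1)
    g=-np.gradient(v,s,axis=1) # inside bright -> positive
    g=cv2.GaussianBlur(g,(7,1),0)
    k=g.argmax(1); ok=g.max(1)>thr
    off=np.array([ (s[max(0,i-3):i+4]*np.clip(r[max(0,i-3):i+4],0,None)).sum()/max(1e-6,np.clip(r[max(0,i-3):i+4],0,None).sum()) for i,r in zip(k,g)])
    return a+off[:,None]*n,n,ok
def fit(img,cal,p,pts,outs,w=6,free=3,it=6,thr=15):
    for j in range(it):
        uv,n,ok=meas(img,cal,p,pts,outs,w if j<2 else 3,thr)
        f=lambda q:((proj(T(q,pts),cal)-uv)*n).sum(1)[ok]
        r=least_squares(f,p,loss="soft_l1",f_scale=.4); p=r.x
    return p,f(p),ok
def seg(a,b,o,n=25):
    t=np.linspace(0.04,.96,n)[:,None]; return np.array(a)*(1-t)+np.array(b)*t, np.tile(o,(n,1))
def cradle_edges():
    z=.018;S=[]
    for y in(-.04,.04):
        o=(0,np.sign(y),0)
        S+=[seg((-.105,y,z),(-.02,y,z),o),seg((.03,y,z),(.095,y,z),o)]
    S+=[seg((.095,-.04,z),(.095,.04,z),(1,0,0)) ]
    return np.vstack([s[0] for s in S]),np.vstack([s[1] for s in S])
E
python3 - <<'E'
from fit import *
pts,outs=cradle_edges()
for n in ["cr1","cr2"]:
    im,cal=load(n); g=im[:,:,0].astype(float)
    p,r,ok=fit(g,cal,np.array([.544,.0413,.0478]),pts,outs)
    print(n,np.round(p,5),ok.sum(),len(ok),np.round(np.std(r),2))
    im2=im.copy()
    R_=[]
    M=np.array([(-.105,-.04,.018),(-.105,.04,.018),(.095,.04,.018),(.095,-.04,.018)])
    I=np.array([(-.1,-.02825,.018),(-.02,-.02825,.018),(-.02,-.04,.018)]);
    sc=4; big=cv2.resize(im[45:305,195:355],None,fx=sc*.5+.3,fy=sc*.5+.3,interpolation=cv2.INTER_CUBIC); k=big.shape[0]/260
    G=[M]+[np.array([(x-.00525,s*.028,.018),(x-.00525,s*.036,.018),(x+.00525,s*.036,.018),(x+.00525,s*.028,.018)]) for x in(-.0345,-.0615,-.0885) for s in(1,-1)]
    for m in G:
        q=((proj(T(p,m),cal)-[195,45]+.5)*k-.5); cv2.polylines(big,[np.int32(np.round(q*16))],True,(0,0,255),1,cv2.LINE_AA,4)
    cv2.imwrite(f"pics/ov_{n}.png",big)
a,b=cv2.imread("pics/ov_cr1.png"),cv2.imread("pics/ov_cr2.png"); cv2.imwrite("pics/ov.png",np.hstack([a,b])); print(a.shape)
E
```

```text
cr1 [0.54382 0.04157 0.04657] 125 125 0.26
cr2 [0.54357 0.04151 0.04572] 125 125 0.23
(598, 368, 3)
```

View pics/ov.png

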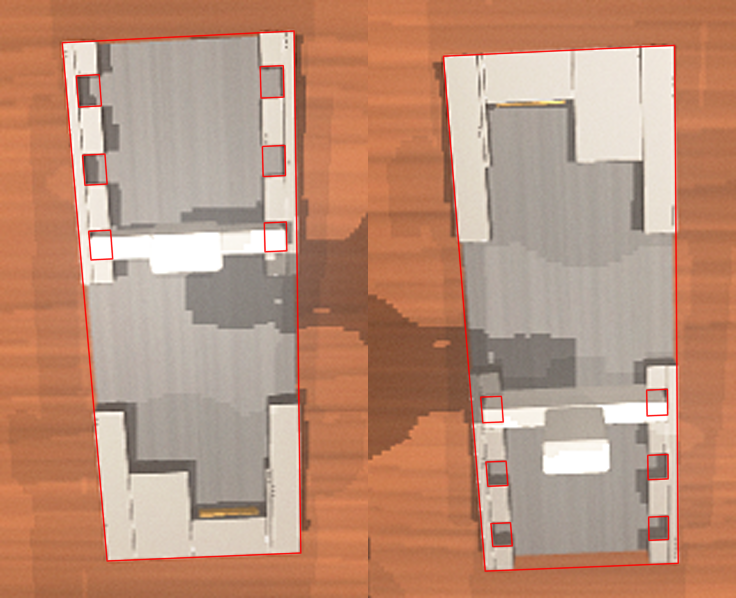

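```bash
python3 - <<'E'
from fit import *
im,cal=load("cart1"); g=im[:,:,0].astype(float)
c=pix2w([(298,192)],.04,cal)[0]; print(c)
z=.04; L=.055;W=.027
S=[seg((L,-W,z),(L,-.006,z),(1,0,0)),seg((-L,-W,z),(L,-W,z),(0,-1,0)),seg((-L,W,z),(L,W,z),(0,1,0)),seg((-L,-W,z),(-L,W,z),(-1,0,0))]
names=["+x","-y","+y","-x"]
pts=np.vstack([s[0] for s in S]);outs=np.vstack([s[1] for s in S])
p,r,ok=fit(g,cal,np.array([c[0],c[1],1.05]),pts,outs,w=8,thr=8); print(np.round(p,4),np.std(r))
for i,n in enumerate(names):
    m=np.zeros(100,bool); m[i*25:i*25+25]=1; rr=np.full(100,np.nan); rr[ok]=r; print(n,np.nanmean(rr[m]),np.nanstd(rr[m]))
k=4;x0,y0=215,120
big=cv2.resize(im[y0:y0+140,x0:x0+180],None,fx=k,fy=k,interpolation=cv2.INTER_CUBIC)
for m in [[(-L,-W,z),(L,-W,z),(L,W,z),(-L,W,z)],[(L,-.003,.018),(.075,-.003,.018),(.075,.025,.018),(L,.025,.018)],[(-L,-W,0),(L,-W,0),(L,W,0),(-L,W,0)]]:
    q=(proj(T(p,np.array(m)),cal)-[x0,y0]+.5)*k-.5; cv2.polylines(big,[np.int32(np.round(q))],True,(0,0,255),1)
cv2.imwrite("pics/ovc.png",big)
E
```

```text
[0.4637489  0.33937729 0.04      ]
[0.4668 0.3357 0.9172] 0.16409409024046187
+x 0.37666814286019645 0.15839192614971292
-y 0.417541762341467 0.17654260016984172
+y 0.31798696640947555 0.15459612451825663
-x 0.2888932514197016 0.13236531529709378
```

View pics/ovc.png

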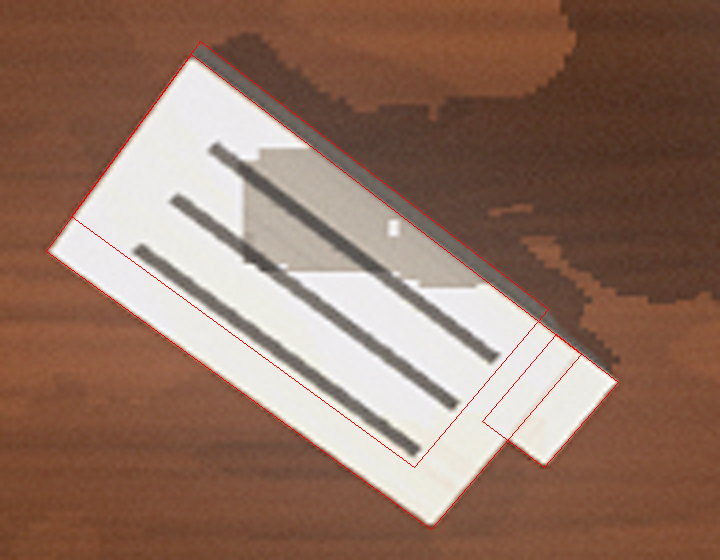

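```bash
python3 - <<'E'
from fit import *
C=np.array([.5437,.04154,.0461])
z=.066
S=[seg((-.008,-.011,z),(-.008,.011,z),(-1,0,0)),seg((.004,-.011,z),(.004,.011,z),(1,0,0)),seg((-.008,-.011,z),(.004,-.011,z),(0,-1,0)),seg((-.008,.011,z),(.004,.011,z),(0,1,0))]
pts=np.vstack([s[0] for s in S]);outs=np.vstack([s[1] for s in S])
for n in ["cr1","cr2"]:
    im,cal=load(n); g=im[:,:,0].astype(float)
    p0=T(C,[(-.0345,0,0)])[0]; p,r,ok=fit(g,cal,np.array([p0[0],p0[1],C[2]]),pts,outs,w=4,thr=8)
    d=p[:2]-C[:2]; c,s=np.cos(C[2]),np.sin(C[2]); print(n,np.round(p,4),ok.sum(),np.std(r),"cradle",(c*d[0]+s*d[1])*1e3,(-s*d[0]+c*d[1])*1e3)
E
```

```text
cr1 [0.5092 0.0399 0.0537] 87 0.4735207173148533 cradle -34.574754025038686 -0.0517162237022781
cr2 [0.5096 0.0399 0.0353] 100 0.28086383411196925 cradle -34.18321146144117 -0.0657342595378925
```

```bash
cat >> h.py <<'E'
C=np.array([.5437,.04154,.0461])
def cw(x,y,z):
    c,s=np.cos(C[2]),np.sin(C[2]); return np.array([C[0]+c*x-s*y,C[1]+s*x+c*y,z])
def st(m=""):
    print(m,"t",round(manip.read_clock(),2),"tcp",np.round(manip.read_tool_pos(),4),"F",np.round(manip.read_force(),1),"op",round(manip.read_opening(),3),flush=True)
E
python3 - <<'E'
from h import *
q=down(C[2])
manip.reach(cw(-.0365,0,.085),q); st()
manip.move_l(cw(-.0365,0,.0315),speed=.1); st("down")
manip.close_gripper(40); st("grip")
snap("side","g_side")
manip.move_l(cw(-.0365,0,.058),speed=.08); st("lift")
snap("side","g_side2"); snap("wrist","g_wrist")
E
```

```text
t 9.68 tcp [0.5075 0.0399 0.0853] F [-0.1  0.3  0.8] op 1.0
down t 10.37 tcp [0.5076 0.0398 0.0318] F [ 0.1  0.3 -0.2] op 1.002
grip t 11.03 tcp [0.5073 0.0398 0.0317] F [ 0.3 -0.2  1.1] op 0.138
lift t 11.56 tcp [0.5075 0.0399 0.0585] F [ 0.3  0.4 -1.3] op 0.135
```

View pics/g_wrist.png

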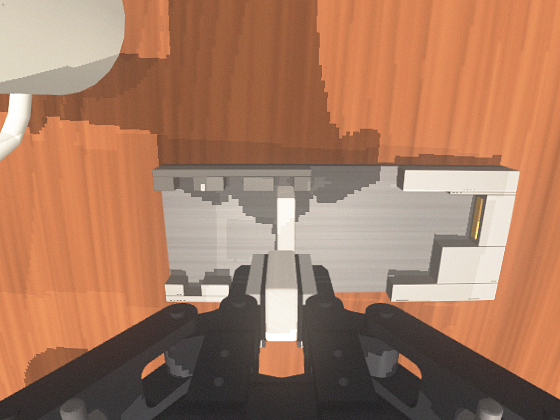

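The stop is held square between the pads (grip near pixel 283,295), and it is clear of the notches. Next I shift it by one notch pitch and lower it.

```bash
python3 - <<'E'
from h import *
manip.move_l(cw(-.0635,0,.058),speed=.08); st("over"); snap("wrist","s_over")
manip.move_l(cw(-.0635,0,.042),speed=.06); st()
for z in [.038,.035,.033,.0318,.031]:
    manip.move_l(cw(-.0635,0,z),speed=.04); st(z)
    if manip.read_force()[2]>8: print("contact");break
snap("wrist","s_down")
E
```

```text
over t 12.14 tcp [0.4802 0.0386 0.058 ] F [-0.1  0.4 -1.4] op 0.136
 t 12.61 tcp [0.4797 0.0386 0.041 ] F [ 0.4 -0.3 -1.3] op 0.132
0.038 t 12.86 tcp [0.4799 0.0386 0.0374] F [-0.2  0.1 -1.9] op 0.135
0.035 t 13.11 tcp [0.4802 0.0386 0.0348] F [-0.3 -0.3 -1.4] op 0.134
0.033 t 13.36 tcp [0.4802 0.0386 0.0329] F [-0.6  0.2 -0.7] op 0.129
0.0318 t 13.61 tcp [0.4802 0.0386 0.0318] F [-0.6  0.3 -0.1] op 0.136
0.031 t 13.86 tcp [0.4804 0.0386 0.0316] F [-2.5 -0.6  3.6] op 0.135
```

View pics/s_down.png

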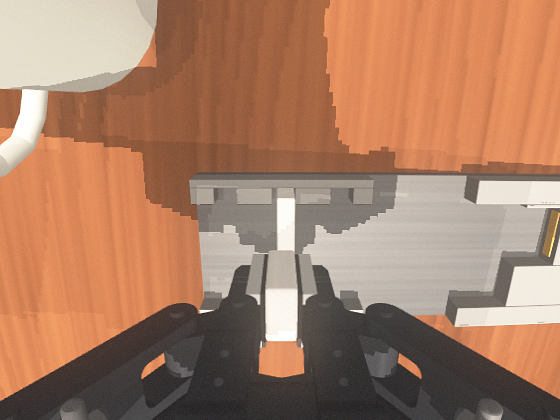

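```bash
python3 - <<'E'
from h import *
manip.open_jaws(); st("open")
manip.move_l(cw(-.0635,0,.13),speed=.15); snap("wrist","s_after"); snap("side","s_after_side")
P=np.array([.4668,.3357]); y=.9172; a=y-np.pi/2
g=P+.004*np.array([np.cos(y),np.sin(y)])
manip.reach([*g,.12],down(a)); st("over"); snap("wrist","c_over")
E
```

```text
open t 14.62 tcp [0.4803 0.0386 0.031 ] F [ 1.  -0.1  1. ] op 0.994
over t 16.68 tcp [0.4693 0.3381 0.1195] F [0.  0.4 0.1] op 1.005
```

View pics/s_after.png

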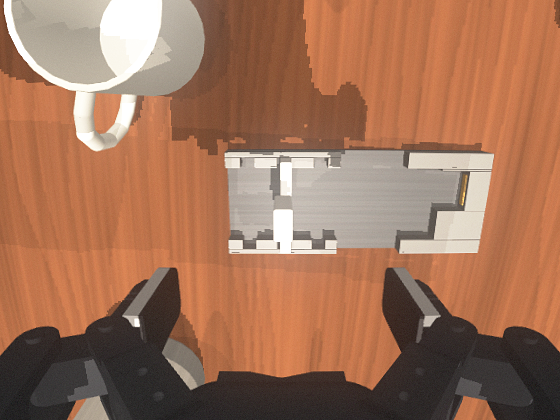

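View pics/c_over.png

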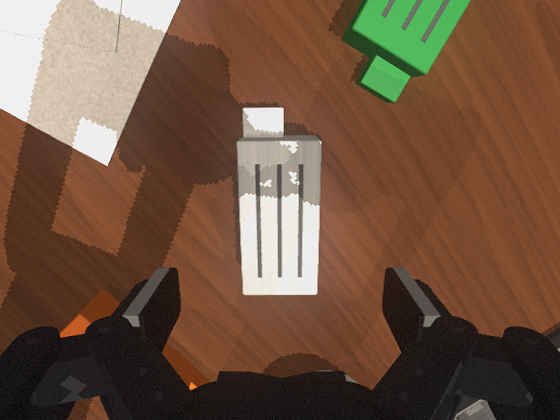

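The stop stands in the middle notches (plate at about pixel 284,205). The cartridge lies square between the open fingers at about (280,215). I'll refit its pose here to cross-check.

```bash
python3 - <<'E'
from fit import *
im,cal=load("c_over"); g=im[:,:,0].astype(float); z=.04; L=.055;W=.027
S=[seg((-L,-W,z),(L,-W,z),(0,-1,0)),seg((-L,W,z),(L,W,z),(0,1,0)),seg((-L,-W,z),(-L,W,z),(-1,0,0))]
pts=np.vstack([s[0] for s in S]);outs=np.vstack([s[1] for s in S])
p,r,ok=fit(g,cal,np.array([.4668,.3357,.9172]),pts,outs,w=5,thr=8); print(np.round(p,4),np.std(r),ok.sum())
E
```

```text
[0.4673 0.3362 0.9213] 0.2298888375483951 75
```

```bash
python3 - <<'E'
from h import *
P=np.array([.46705,.33595]); y=.919; a=y-np.pi/2
g=P+.004*np.array([np.cos(y),np.sin(y)])
manip.move_l([*g,.05],down(a),speed=.15)
manip.move_l([*g,.004],speed=.08); st("down")
manip.close_gripper(60); st("grip"); manip.sleep(.1)
manip.move_l([*g,.09],speed=.12); st("lift"); snap("wrist","c_held"); 
manip.reach([*cw(.004-.001,0,.09)[:2],.09],down(C[2]-np.pi/2)); manip.sleep(.2); st("over pocket"); snap("wrist","c_pocket"); snap("side","c_pocket_s")
E
```

```text
down t 18.07 tcp [0.4695 0.3392 0.0039] F [-0.1  0.2  0.6] op 1.001
grip t 18.48 tcp [0.4701 0.3396 0.005 ] F [0.3 0.6 3.2] op 0.622
lift t 19.44 tcp [0.4686 0.3387 0.0886] F [ 0.3  0.6 -2.7] op 0.623
over pocket t 20.87 tcp [0.5466 0.043  0.09  ] F [-0.5 -0.7 -2.1] op 0.625
```

View pics/c_held.png

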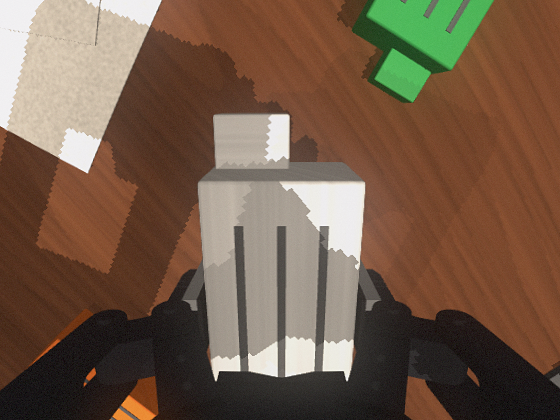

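View pics/c_pocket.png

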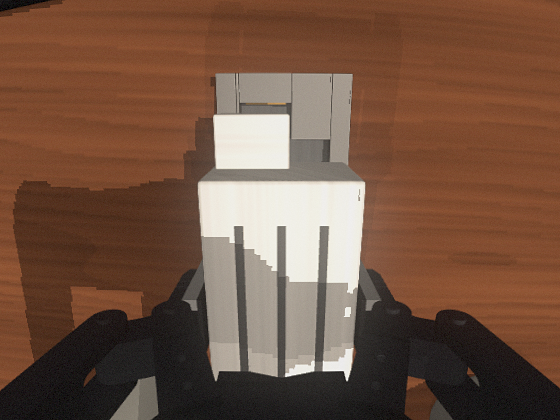

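View pics/c_pocket_s.png

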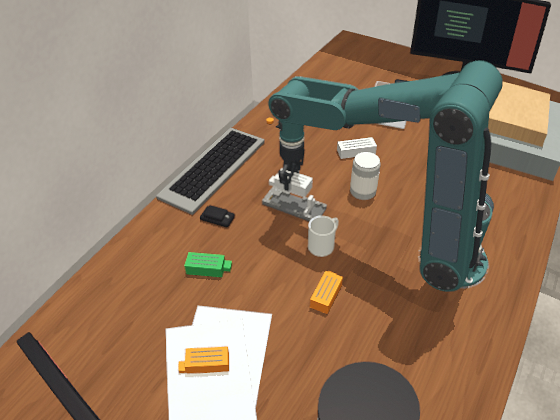

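```bash
cat > held.py <<'E'
from fit import *
def held(name,zoff,p0,thr=8):
    im,cal=load(name); g=im.max(2).astype(float); g=im[:,:,0].astype(float)
    L=.055;W=.027;z=.04+zoff;zn=.018+zoff
    S=[seg((.0,-W,z),(L,-W,z),(0,-1,0)),seg((.0,W,z),(L,W,z),(0,1,0)),seg((L,-W,z),(L,W,z),(1,0,0)),
       seg((.075,-.003,zn),(.075,.025,zn),(1,0,0))]
    pts=np.vstack([s[0] for s in S]);outs=np.vstack([s[1] for s in S])
    p,r,ok=fit(g,cal,np.array(p0),pts,outs,w=6,thr=thr)
    rr=np.full(100,np.nan); rr[ok]=r
    print(name,np.round(p,4),"resid",[round(float(np.nanmedian(rr[i*25:i*25+25])),2) for i in range(4)],ok.sum())
    d=p[:2]-C[:2]; c,s=np.cos(C[2]),np.sin(C[2]); print(" in cradle mm",np.round([(c*d[0]+s*d[1])*1e3,(-s*d[0]+c*d[1])*1e3],2),"yaw err deg",np.degrees(p[2]-C[2]))
    return p
E
python3 - <<'E'
from held import *
for zo in (.0845,.0855,.0865):held("c_pocket",zo,[*cw(-.001,0,0)[:2],C[2]])
E
```

```text
c_pocket [0.5423 0.0427 0.0506] resid [0.94, 0.95, -0.18, 0.02] 100
 in cradle mm [-1.39  1.23] yaw err deg 0.2562511457493667
c_pocket [0.5424 0.0426 0.0556] resid [1.54, 1.72, -0.46, 0.25] 100
 in cradle mm [-1.26  1.11] yaw err deg 0.5464748223057218
c_pocket [0.5425 0.0425 0.0612] resid [2.01, 2.65, -0.75, 0.28] 100
 in cradle mm [-1.16  1.04] yaw err deg 0.8679922288808342
```

```bash
python3 - <<'E'
from held import *
print(cw(.003,0,.09), down(C[2]-np.pi/2))
t=np.array([manip.read_tool_pos() for _ in range(10)]); print(t.mean(0),t.std(0)); print(manip.read_tcp_rot(),manip.read_clock())
q=manip.read_tcp_rot(); print(R.from_quat([q[1],q[2],q[3],q[0]]).as_matrix().round(4))
im,cal=load("c_pocket")
for zo in (.080,.082,.083):held("c_pocket",zo,[*cw(-.001,0,0)[:2],C[2]])
for zo in (.080,.082,.083):held("c_held",zo,[.467,.336,.919])
E
```

```text
[0.54669681 0.04167825 0.09      ] [ 0.51139116  0.4883432   0.51139116 -0.4883432 ]
[0.54666477 0.04265178 0.09001121] [0.0000000e+00 6.9388939e-18 0.0000000e+00]
[ 0.5118083   0.48792334  0.5118331  -0.48786263] 20.9667
[[ 0.000e+00  9.989e-01  4.780e-02]
 [ 1.000e-04  4.780e-02 -9.989e-01]
 [-1.000e+00  0.000e+00 -1.000e-04]]
c_pocket [0.5416 0.0437 0.0413] resid [-2.82, -0.25, 0.95, -0.92] 91
 in cradle mm [-2.    2.21] yaw err deg -0.27728697700632793
c_pocket [0.5419 0.0428 0.0444] resid [-0.78, -0.88, 0.52, -0.49] 100
 in cradle mm [-1.72  1.39] yaw err deg -0.09541395571106134
c_pocket [0.542  0.0428 0.0478] resid [-0.2, -0.08, 0.26, -0.27] 100
 in cradle mm [-1.59  1.3 ] yaw err deg 0.09725312446026205
c_held [0.466  0.3344 0.9078] resid [-1.3, -1.27, 0.81, -0.52] 100
 in cradle mm [-64.13 296.13] yaw err deg 49.37355156017429
c_held [0.4664 0.3344 0.9183] resid [0.03, 0.12, 0.25, -0.25] 100
 in cradle mm [-63.75 296.11] yaw err deg 49.97620485562134
c_held [0.4665 0.3345 0.9194] resid [0.82, 0.78, -0.01, -0.01] 100
 in cradle mm [-63.64 296.19] yaw err deg 50.03832663984207
```

```bash
python3 - <<'E'
from held import *
t=[];e=[]
for i in range(8):
    manip.sleep(.03); t.append(manip.read_tool_pos()); e.append(np.array(optics.calibration("wrist")["extrinsics"])[:3,3])
    
t=np.array(t);e=np.array(e);print(t.round(4)); print((e-t).round(4))
print(t.mean(0)); snap("wrist","c_p2"); held("c_p2",.083,[*cw(-.001,0,0)[:2],C[2]])
j=manip.read_joint_positions(); print(np.round(j,4), np.round(manip.solve_ik(cw(.003,0,.09),down(C[2]-np.pi/2)),4),manip.read_clock())
E
```

```text
[[0.5466 0.0425 0.09  ]
 [0.5467 0.0424 0.09  ]
 [0.5467 0.0423 0.09  ]
 [0.5467 0.0421 0.09  ]
 [0.5467 0.0421 0.09  ]
 [0.5467 0.042  0.09  ]
 [0.5467 0.0419 0.09  ]
 [0.5467 0.0418 0.09  ]]
[[0.0738 0.0035 0.1428]
 [0.0737 0.0035 0.1428]
 [0.0737 0.0035 0.1428]
 [0.0738 0.0035 0.1428]
 [0.0737 0.0035 0.1428]
 [0.0737 0.0035 0.1428]
 [0.0737 0.0035 0.1428]
 [0.0737 0.0034 0.1427]]
[0.54667655 0.04214666 0.09001292]
c_p2 [0.5421 0.0416 0.046 ] resid [-0.23, -0.25, 0.27, -0.26] 100
 in cradle mm [-1.59  0.12] yaw err deg -0.0031386992615960495
[-0.0272  0.154   1.5818  0.      1.4057  1.4973] [-0.0273  0.1541  1.5818 -0.      1.4057  1.4974] 21.2833
```

```bash
python3 - <<'E'
from held import *
X=.0038
manip.move_l(cw(X,0,.045),speed=.1); manip.sleep(.3); st("45"); snap("wrist","c_45"); held("c_45",.038,[*cw(-.001,0,0)[:2],C[2]])
manip.move_l(cw(X,0,.026),speed=.06); manip.sleep(.15);st("26")
for z in [.022,.019,.016,.0145,.013,.012,.0112,.0105]:
    manip.move_l(cw(X,0,z),speed=.03); st(z)
    if abs(manip.read_force()[2]+2.5)>7: print("contact");break
snap("wrist","c_dn"); snap("side","c_dn_s")
E
```

```text
45 t 22.18 tcp [0.548  0.0417 0.0458] F [ 0.6 -0.5 -3. ] op 0.625
c_45 [0.5433 0.0416 0.0419] resid [-0.77, -0.75, 0.55, -0.49] 100
 in cradle mm [-0.43  0.05] yaw err deg -0.2384161672694855
26 t 22.85 tcp [0.5478 0.0417 0.0262] F [ 0.1  0.5 -1.5] op 0.624
0.022 t 23.13 tcp [0.5473 0.0417 0.0218] F [-0.1 -0.2 -2.2] op 0.623
0.019 t 23.38 tcp [0.5472 0.0417 0.0187] F [ 0.4 -0.2 -4.5] op 0.622
0.016 t 23.63 tcp [0.5472 0.0418 0.0157] F [-0.6  0.  -2.6] op 0.625
0.0145 t 23.88 tcp [0.5474 0.0417 0.0144] F [ 0.2 -1.2 -1.7] op 0.623
0.013 t 24.13 tcp [0.5474 0.0417 0.0129] F [-0.1 -0.3 -2.3] op 0.619
0.012 t 24.38 tcp [0.5474 0.0417 0.0119] F [-0.5  0.8 -2.5] op 0.622
0.0112 t 24.63 tcp [0.5475 0.0417 0.0112] F [ 0.6  0.3 -2.9] op 0.623
0.0105 t 24.88 tcp [0.5477 0.0417 0.011 ] F [-0.2 -0.6  1.2] op 0.624
```

View pics/c_dn.png

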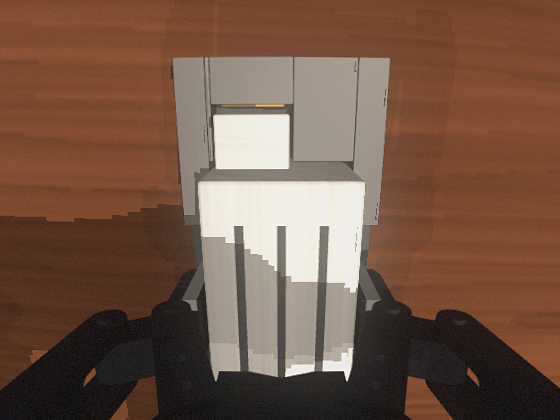

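```bash
python3 - <<'E'
from held import *
X=.0038
manip.move_l(cw(X,0,.0100),speed=.02); manip.sleep(.2); st("press")
manip.open_jaws(); manip.sleep(.2); st("open")
manip.move_l(cw(X,0,.06),speed=.1); manip.move_l(cw(X,0,.17),speed=.2); manip.sleep(.3); st("up"); snap("wrist","fin1"); snap("side","fin_s"); snap("scene","fin_sc")
for c in ("wrist","side","scene"):
  for t in ["cartridge_center","stop_grip","tin","mug","mouse","spare_center"]: print(c,t,[(np.round(d["at"],3).tolist(),round(d["p"],2)) for d in optics.pinpoint(c,t)][:4])
E
```

```text
press t 25.43 tcp [0.5476 0.0417 0.011 ] F [-3.9  0.5  5.6] op 0.624
open t 26.06 tcp [0.5475 0.0417 0.0099] F [ 0.6 -0.1  0.4] op 1.001
up t 27.71 tcp [0.5468 0.0417 0.1685] F [-1.1  1.   0.8] op 1.002
wrist cartridge_center [([0.541, 0.041, 0.026], 0.61)]
wrist stop_grip [([0.476, 0.035, 0.047], 0.81)]
wrist tin []
wrist mug [([0.376, 0.156, -0.0], 0.66)]
wrist mouse []
wrist spare_center []
side cartridge_center [([0.28, 0.312, 0.019], 0.7), ([0.442, 0.653, 0.024], 0.68), ([0.542, 0.04, 0.028], 0.66), ([0.63, 0.408, 0.02], 0.6)]
side stop_grip [([0.476, 0.04, 0.052], 0.61)]
side tin [([0.372, -0.136, -0.0], 0.83)]
side mug [([0.379, 0.156, 0.001], 0.76)]
side mouse [([0.724, 0.214, 0.0], 0.68)]
side spare_center [([0.481, -0.323, 0.022], 0.73)]
scene cartridge_center [([0.632, 0.401, 0.02], 0.91), ([0.44, 0.66, 0.018], 0.89), ([0.542, 0.046, 0.028], 0.72)]
scene stop_grip [([0.476, 0.038, 0.051], 0.41)]
scene tin [([0.369, -0.139, 0.001], 0.98)]
scene mug [([0.374, 0.151, -0.001], 0.65), ([0.474, 0.038, 0.05], 0.15)]
scene mouse [([0.724, 0.213, -0.001], 0.72)]
scene spare_center [([0.476, -0.326, 0.018], 0.72), ([0.378, 0.156, -0.001], 0.7)]
```

View pics/fin1.png

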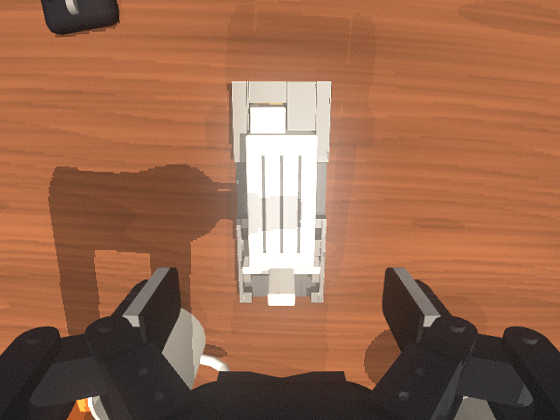

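View pics/fin_s.png

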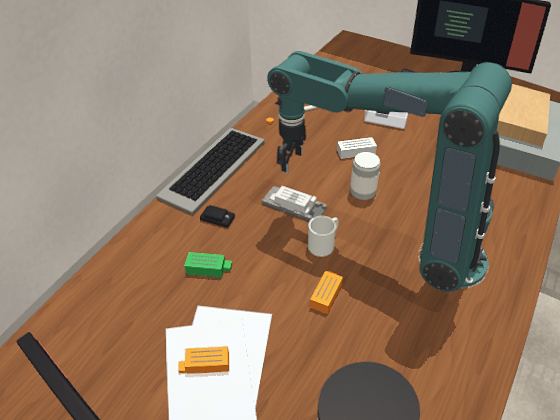

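The cartridge sits in the pocket with its nose in the recess (268,120). All three cameras put stop_grip about 6 mm further toward -x than it should be, so I'm checking the stop with a model overlay.

```bash
python3 - <<'E'
from fit import *
def draw(n,out,x0,y0,w,h,k,cart=True,sx=-.0615):
    im,cal=load(n)
    big=cv2.resize(im[y0:y0+h,x0:x0+w],None,fx=k,fy=k,interpolation=cv2.INTER_CUBIC)
    def pl(m,col):
        q=(proj(T(C,np.array(m)),cal)-[x0,y0]+.5)*k-.5; cv2.polylines(big,[np.int32(np.round(q))],True,col,1,cv2.LINE_AA)
    r=lambda xa,xb,ya,yb,z:[(xa,ya,z),(xb,ya,z),(xb,yb,z),(xa,yb,z)]
    pl(r(-.105,.095,-.04,.04,.018),(0,0,255))
    pl(r(sx-.004,sx+.004,-.0345,.0345,.030),(0,200,0)); pl(r(sx-.008,sx+.004,-.011,.011,.066),(255,0,0))
    if cart: pl(r(-.0558,.0542,-.027,.027,.046),(255,0,255)); pl(r(.0542,.0742,-.003,.025,.024),(255,0,255))
    cv2.imwrite(out,big)
draw("fin1","pics/o1.png",220,70,125,245,2.4)
draw("s_after","pics/o2.png",215,135,290,125,2.6,False)
E
```

```text
(no output)
```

View pics/o1.png

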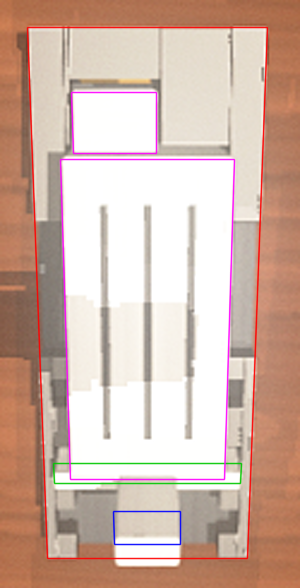

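View pics/o2.png

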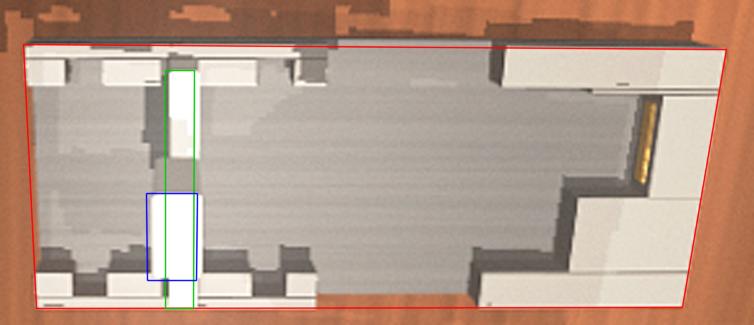

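```bash
python3 - <<'E'
from h import *
im=cv2.imread("pics/fin_s.png")[175:230,250:340]; im2=cv2.imread("pics/s_after_side.png")[175:230,250:340]
cv2.imwrite("pics/zs.png",np.vstack([cv2.resize(im2,None,fx=5,fy=5,interpolation=cv2.INTER_CUBIC),cv2.resize(im,None,fx=5,fy=5,interpolation=cv2.INTER_CUBIC)]))
E
```

```text
(no output)
```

View pics/zs.png

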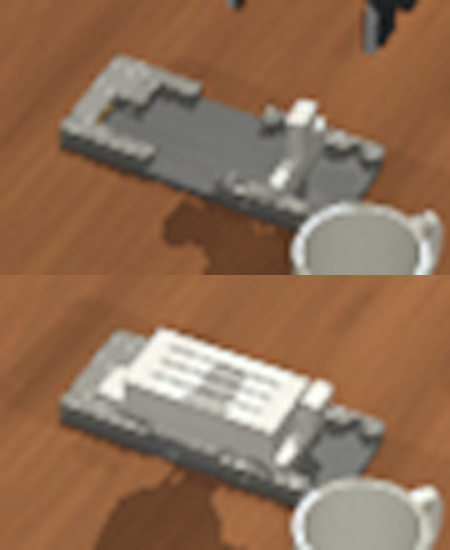

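```bash
python3 - <<'E'
from held import *
held("fin1",.006,[*cw(-.001,0,0)[:2],C[2]])
manip.reach(cw(-.01,0,.15),down(C[2]+np.pi/2)); manip.sleep(.3); st(); snap("wrist","fin2")
E
python3 - <<'E'
from held import *
im,cal=load("fin2"); g=im[:,:,0].astype(float);L=.055;W=.027
held("fin2",.006,[*cw(-.001,0,0)[:2],C[2]])
z=.046
S=[seg((-.0,-W,z),(L,-W,z),(0,-1,0)),seg((.0,W,z),(L,W,z),(0,1,0)),seg((.075,-.003,.024),(.075,.025,.024),(1,0,0)),seg((-L,-W,z),(-L,-.015,z),(-1,0,0)),seg((-L,W,z),(-L,.015,z),(-1,0,0))]
k=3;x0,y0=210,40
big=im[y0:y0+260,x0:x0+150]; cv2.imwrite("pics/fin2z.png",cv2.resize(big,None,fx=2.3,fy=2.3,interpolation=cv2.INTER_CUBIC))
E
```

```text
fin1 [0.5438 0.0414 0.046 ] resid [0.09, 0.07, 0.12, -0.19] 100
 in cradle mm [ 0.11 -0.19] yaw err deg -0.004547312271156721
 t 31.71 tcp [0.5337 0.0411 0.15  ] F [ 1.1  0.3 -0.3] op 1.0
fin2 [0.5432 0.0414 0.0458] resid [0.24, 0.23, -0.03, 0.02] 88
 in cradle mm [-0.53 -0.13] yaw err deg -0.018245701913476076
```

View pics/fin2.png

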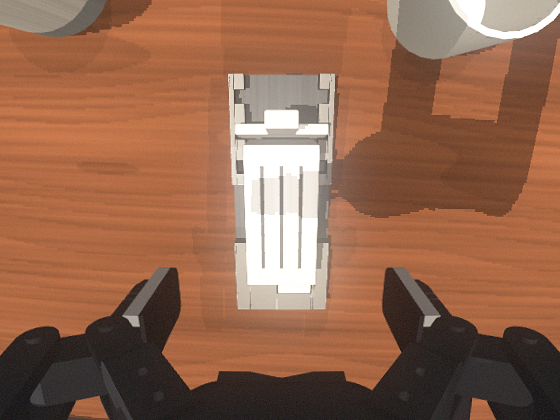

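View pics/fin2z.png

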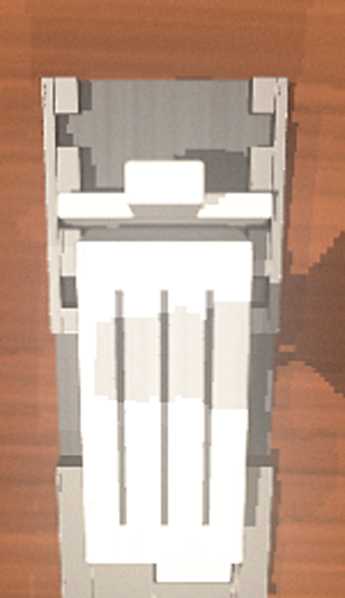

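```bash
python3 - <<'E'
from fit import *
def draw(n,out,x0,y0,w,h,k,sx,tilt,cx=-.0003,zl=0):
    im,cal=load(n)
    big=cv2.resize(im[y0:y0+h,x0:x0+w],None,fx=k,fy=k,interpolation=cv2.INTER_CUBIC)
    def pl(m,col):
        q=(proj(T(C,np.array(m)),cal)-[x0,y0]+.5)*k-.5; cv2.polylines(big,[np.int32(np.round(q))],True,col,1,cv2.LINE_AA)
    r=lambda xa,xb,ya,yb,z:[(xa,ya,z),(xb,ya,z),(xb,yb,z),(xa,yb,z)]
    t=np.radians(tilt)
    def til(m): return [(sx+(x)*np.cos(t)-(z-.006)*np.sin(t),y,zl+.006+(z-.006)*np.cos(t)+x*np.sin(t)) for x,y,z in m]
    pl(til(r(-.004,.004,-.0345,.0345,.030)),(0,200,0)); pl(til(r(-.008,.004,-.011,.011,.066)),(255,0,0))
    pl(r(-.055+cx,.055+cx,-.027,.027,.046),(255,0,255))
    cv2.imwrite(out,big)
for i,(sx,ti) in enumerate([(-.0615,0),(-.0605,8)]):
    draw("fin2",f"pics/p{i}a.png",225,70,115,90,3.2,sx,ti); draw("fin1",f"pics/p{i}b.png",235,225,95,90,3.2,sx,ti)
cv2.imwrite("pics/p.png",np.vstack([np.hstack([cv2.imread(f"pics/p{i}{c}.png") for c in "ab"]) for i in (0,1)]))
E
```

```text
(no output)
```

View pics/p.png

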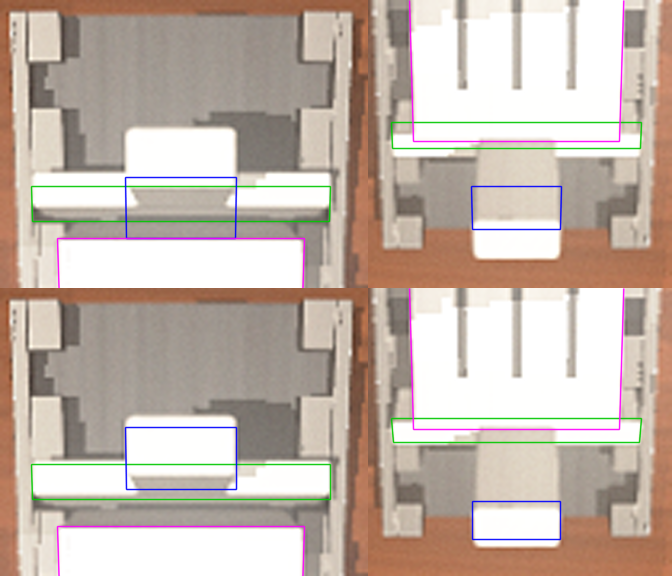

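The overlay shows the stop leaning back about 9° in its notch. The cartridge itself is fine: seated, square, at x ≈ -0.2 mm. I'll grip the top of the stop above the cartridge to stand it upright and push it home.

```bash
python3 - <<'E'
from h import *
q=down(C[2])
manip.reach(cw(-.064,0,.10),q); manip.sleep(.15); st()
manip.move_l(cw(-.064,0,.051),speed=.08); manip.sleep(.2); st("down"); snap("wrist","r0")
manip.close_gripper(25); manip.sleep(.2); st("grip"); snap("wrist","r1"); snap("side","r1s")
E
```

```text
t 33.3 tcp [0.48   0.0386 0.1002] F [0.4 0.1 0.8] op 0.998
down t 34.26 tcp [0.4804 0.0386 0.0518] F [-0.3  0.3  0.1] op 0.998
grip t 35.17 tcp [0.4799 0.0386 0.0511] F [ 0.1  0.8 -0.3] op 0.137
```

View pics/r1.png

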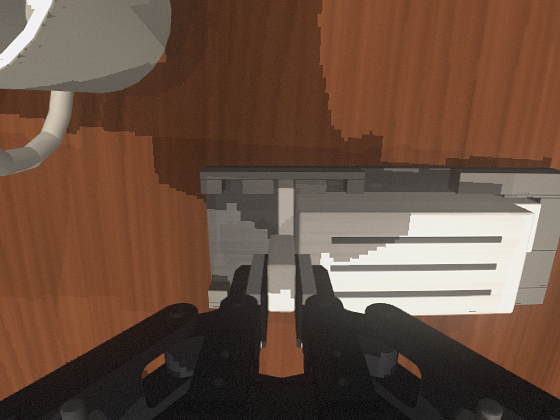

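```bash
python3 - <<'E'
from h import *
manip.move_l(cw(-.064,0,.0498),speed=.02); manip.sleep(.1); st("press")
manip.move_l(cw(-.064,0,.0502),speed=.02); manip.sleep(.1); st("relax")
manip.open_jaws(); manip.sleep(.3); st("open"); snap("wrist","r2")
manip.move_l(cw(-.064,0,.09),speed=.08); manip.move_l(cw(-.064,0,.14),speed=.15); manip.sleep(.3); st(); snap("wrist","r3"); snap("side","r3s")
for c in ("wrist","side"): print(c,[(np.round(d["at"],3).tolist(),round(d["p"],2)) for d in optics.pinpoint(c,"stop_grip")][:3],cw(-.0615,0,.048))
E
```

```text
press t 35.62 tcp [0.4801 0.0386 0.0511] F [-1.3  0.7  6.9] op 0.133
relax t 35.97 tcp [0.48   0.0386 0.0511] F [-1.4  0.1  6.8] op 0.13
open t 36.98 tcp [0.4798 0.0386 0.0502] F [ 1.4 -0.   0.7] op 1.0
 t 38.46 tcp [0.4791 0.0386 0.1388] F [-0.3 -0.1  0.4] op 0.999
wrist [([0.481, 0.038, 0.048], 0.85)] [0.48226534 0.03870585 0.048     ]
side [([0.484, 0.042, 0.047], 0.45)] [0.48226534 0.03870585 0.048     ]
```

View pics/r3.png

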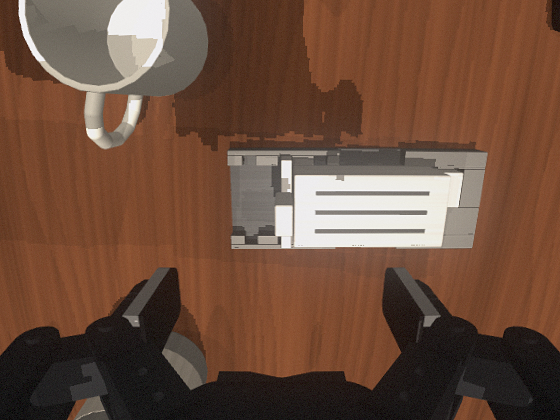

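```bash
python3 - <<'E'
from fit import *
from held import held
manip.reach(cw(-.005,0,.17),down(C[2]-np.pi/2)); manip.sleep(.4); st(); snap("wrist","f1")
manip.camera if 0 else None
snap("side","f1s"); snap("scene","f1c")
held("f1",.006,[*cw(-.001,0,0)[:2],C[2]])
def draw(n,out,x0,y0,w,h,k,sx,cx=-.0003):
    im,cal=load(n)
    big=cv2.resize(im[y0:y0+h,x0:x0+w],None,fx=k,fy=k,interpolation=cv2.INTER_CUBIC)
    def pl(m,col):
        q=(proj(T(C,np.array(m)),cal)-[x0,y0]+.5)*k-.5; cv2.polylines(big,[np.int32(np.round(q))],True,col,1,cv2.LINE_AA)
    r=lambda xa,xb,ya,yb,z:[(xa,ya,z),(xb,ya,z),(xb,yb,z),(xa,yb,z)]
    pl(r(sx-.004,sx+.004,-.0345,.0345,.030),(0,200,0)); pl(r(sx-.008,sx+.004,-.011,.011,.066),(255,0,0))
    pl(r(-.055+cx,.055+cx,-.027,.027,.046),(255,0,255)); pl(r(.055+cx,.075+cx,-.003,.025,.024),(255,0,255))
    cv2.imwrite(out,cv2.resize(big,(380,560)) if n=="f1" else big)
draw("f1","pics/q1.png",220,70,125,235,2.38,-.0615); draw("r3","pics/q2.png",215,135,290,125,2.6,-.0615)
for t in ["tin","mug","mouse","spare_center","stop_grip"]: print(t,[(np.round(d["at"],3).tolist(),round(d["p"],2)) for d in optics.pinpoint("side",t)][:2])
E
```

```text
t 40.47 tcp [0.5387 0.0413 0.17  ] F [-0.1  0.6  0.1] op 1.001
f1 [0.5433 0.0412 0.0521] resid [0.19, 0.05, -0.51, 0.17] 100
 in cradle mm [-0.37 -0.34] yaw err deg 0.3456638352961752
tin [([0.37, -0.135, -0.002], 0.6)]
mug [([0.379, 0.161, -0.001], 0.56)]
mouse [([0.723, 0.215, 0.002], 0.72)]
spare_center [([0.48, -0.322, 0.022], 0.95)]
stop_grip [([0.487, 0.042, 0.054], 0.66)]
```

View pics/q1.png

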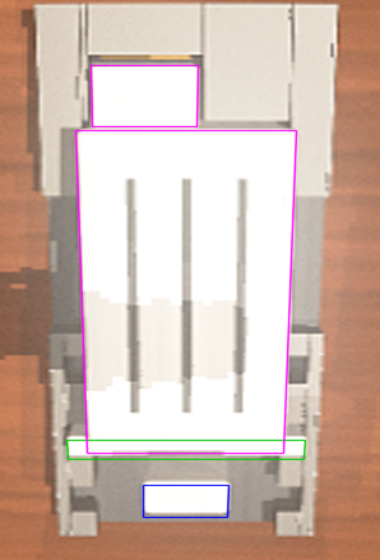

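View pics/q2.png

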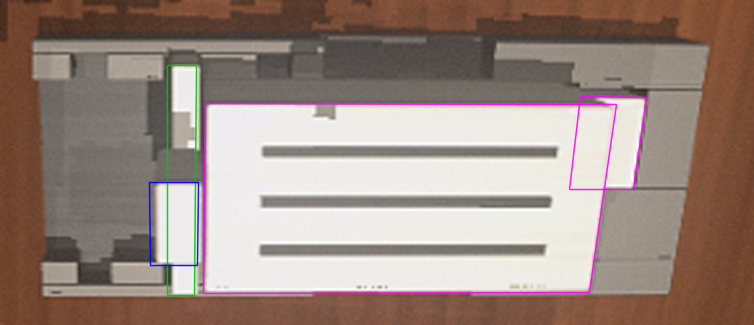

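The model outlines now match in both views: the stop upright in the middle notches, the cartridge flat and square, the nose in the recess. The robot is clear of everything, so I'm handing in.

```bash
python3 - <<'E'
from h import *
manip.hand_in(); print(manip.read_clock())
E
```

```text
the job is handed in; nothing more can be done
the job is handed in; nothing more can be done
```

I handed the job in at about 41 s of the 67 s allowed. At the last look, the stop stood home in the middle notches and the nosed cartridge was seated in the pocket, with the gripper open and clear of both.

- **Stop:** I lifted it out of its notch and lowered it into the middle pair, where it touched bottom at the expected height.
- **Cartridge:** I lowered it into the pocket in small steps and released it once it touched the base.
- **What went wrong:** after I lowered the cartridge, the stop was leaning back about 9° in its notch. I don't know what knocked it. I gripped its top, stood it upright, pressed it home with about 7 N and released it, so the last handling of the stop came after the cartridge was in.

**Last checks:**
- **Stop:** its outline matched the model upright at cradle x = -61.5 mm in two wrist views.
- **Cartridge:** it lay flat about 0.4 mm from the nominal x and 0.3 mm from the nominal y, within the end play and side play. Yaw was within about 0.35°.
- **Other things:** the tin, mouse and spare cartridge were where they started, within about 4 mm. The mug's last reading was 5 mm off in y, but the two side-camera readings before it differed by no more than about 1 mm, so I put this down to measurement noise.
- **Disagreement:** the side camera's last reading of the stop's grip point was about 5 mm off in x and 6 mm high. I trusted the wrist-view outlines and the firm contact when pressing it home instead.

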